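# Open a flow-cell port in the locking pliers

## Robot

A 6-joint arm with a two-finger parallel gripper is mounted at the origin on the work surface; the furniture and walls round the work are solid. World frame = base frame: x ahead of the robot, y to its left, z up, the work surface at z = 0. Lengths are in mm, angles in rad, forces in N, time in s.
With the tool pointing down it reaches from about 300 to 775 mm from the base axis. Payload 14.6 kg.
Tool frame: the origin (TCP) lies between the finger pads; the fingertips stand 19 mm ahead of it and the grasp point (between the pads) is the TCP; z points along the fingers, y is the line along which they close (so a half turn about z gives the same grasp; the last joint's range is limited). The gripper opens to 94 mm and grips with 3 to 60 N. Pads are 16 mm wide; open, the fingers measure 119 mm over their backs; the gripper's body (75 mm by 177 mm) begins 78 mm behind the grasp point.
Start: joints at [-1.332, 0.3, 1.521, -0, 1.321, -0.067], TCP at [165.574, -524.476, 224.446] pointing down, gripper open.
Joint ranges: [-3.03, 3.03], [-0.79, 2.21], [0.23, 2.52], [-1.04, 4.18], [0, 3.07], [-2.55, 2.55]. Speed limits (rad/s): [2.22, 2.22, 2.57, 3.14, 3.14, 3.14].

## Interface

Orientations are given as a unit quaternion [w, x, y, z].
In Python, from station import ctrl gives the robot as it stands. Calls block until the motion is done:
- ctrl.movep(position, orientation): joint-space move of the TCP to a pose.
- ctrl.move_l(position, attitude=None, v=150, f_stop=None): straight line of the TCP; attitude=None keeps the orientation; v is the mean speed in mm/s. With f_stop (N) it stops when the force on the tool has changed by that much, and returns True; else False.
- ctrl.move_joints(angles): joint-space move.
- ctrl.ungrasp() and ctrl.grasp(): open the fingers fully, or close them until they stop; the grip force is fixed at half the most.
- ctrl.wait(seconds).
- ctrl.solve_ik(position, orientation): joint angles nearest the present ones, or None.
- ctrl.sense(): the state.
- ctrl.camera(name): name is "scene" or "side" or "wrist"; returns a dict with "pixels" (480x640x3 uint8, red, green, blue), "camera_matrix" (3x3 intrinsics, pixels), "camera_from_world" (4x4, takes a point from world to camera coordinates). Camera axes: x right, y up, looking along -z (the intrinsics and any distortion apply to the point x, -y, -z); pixel columns grow to the right and rows downward; lengths in mm; the calibration is good to about 2 mm. A picture is of the moment at which its call begins. There is no depth.
A pose or a line that the arm cannot do raises ctrl.PlanningError and nothing moves.
- ctrl.hand_in(): hands the job in; it is judged then, once.
The state is a dict: "time": time; "joints": joint angles; "joint_velocities": joint speeds; "joint_efforts": joint torques, N m; "tool_pos": TCP position; "ee_rot": TCP orientation; "contact_force": force on the tool from outside, world axes, zero at the start; "torque": the same for the moment, N m; "width": finger opening in mm; "grasp_force": force on a finger pad.
Only numpy, scipy, OpenCV 4.12 (cv2) and the standard library are available. Lean on these libraries where they do the work, as an engineer would, in place of code of your own. Each camera call takes 0.05 s, during which the arm holds its last target. There are 200 camera calls.

## Task

Stand the loose flow-cell block between the open jaws of the bench-mounted locking pliers and push the loose handle shut until it snaps over centre and stays locked on the block by itself. With the block held, swivel its flat port cover sideways about the pivot screw, all the way to its stop, then flick the release lever so that the pliers spring open and leave the block standing free in the open jaws with the port uncovered. Leave everything else on the bench where it is.

Things in the scene. Friction and masses are not known exactly. Their poses are not given: they have to be found in the camera images.
- pliers: Bench-mounted locking pliers lying flat, fixed to the worktop (place and turn vary). Origin at worktop level under the moving jaw's pin side; x runs from the jaws to the handles, y from the fixed to the moving side, z up. Its frame is meant by 'pliers' below, in mm. 10 thick base plate x -10..118, y -52..44; no part is higher than 45. It grips with about 12 N.
- seat (a point): Point on the bare worktop midway between the open jaws, pliers (-60, 5, 0): the block's centre stands here, its long side along pliers x, either way round. Fixed jaw face at y -25 (x -78..-42), moving nose at x -59, y +36 when open: 61 gap, 7 play a side. Jaws are 4..28 high, reach to x -85, arms out to y +68. Closing slides the block about 7 mm toward the fixed jaw.
- grip_handle (a joint): Moving handle, hinged on a vertical pin at pliers (32, 33). 0 = open, pointing 0.7 rad from pliers x toward +y; grows as it is pushed toward -y; 0.7 = at its stop, along pliers x. Dead centre at 0.6: before it, it springs open again within a second; past it, it stays locked, but only with the block in the jaws. Needs about 5 N, pushed at handle_push toward -y.
- release_lever (a joint): Release lever, hinged on a vertical pin at pliers (105, 15). 0 = at rest; grows as its paddle is pushed sideways toward pliers -y; stop at 0.5 (paddle moved about 18 mm). At about 0.22 it has pushed a locked handle back over centre, which then springs open by itself. A few N; springs back.
- moving_jaw: Moving jaw with a round nose, 16 mm diameter, 5..25 mm above the worktop, that presses on the block. Its origin is not at the nose but at the jaw's pin, pliers (0, 22, 0).
- cell_block: Loose aluminium flow-cell block, 76 long (x) x 46 wide (y) x 66 high, about 0.5 to 0.75 kg, with the port, a 20 mm hole, in its top at x +14. Origin at the centre of its underside; z up. Grip it across the 46 mm width, above the jaws' height (28).
- port_cover (a joint): Flat steel cover, 30 wide, 4 thick, lying on top of the block, turning stiffly on a pivot screw at block (-24, 0) mm. 0 = along block +x, port covered; grows counter-clockwise seen from above (free end toward block +y) to its stop at 1.57, straight out to block +y. Stays where left. About 2 N at the lip turns it.
- amber_bottle: Brown reagent bottle, 56 diameter, 105 high, near the block; origin at the centre of its underside. Leave alone.
- ferrule_tin: White round tin, 54 diameter, 26 high, beside the jaws; origin at the centre of its underside. Leave alone.
- tape_roll: Tape roll lying flat, 64 diameter, 19 high; origin at the centre of its underside. Leave alone.
- timer: Small white timer, 56 x 66 x 20; origin at the centre of its underside. Leave alone.
- spares_tub: Clear lidded tub, 75 x 116 x 52; origin at the centre of its underside. Leave alone.
- handle_push (a point): Point on the outer (+y) face of the moving handle, 66 mm from its pin, 27 above the worktop; moves with it (at pliers (98, 40) when shut). The handle is a bar 14 wide, 85 long, 15..39 above the worktop.
- lever_paddle (a point): Middle of the +y face of the release lever's upright paddle, which sticks out beyond the handle ends: pliers (143, 17.5), 27 above the worktop at rest; moves with it. Paddle 28 long (x 127..155), 5 thick, 12..42 above the worktop.
- cover_lip (a point): Middle of the cover's upright lip, 47 mm from the pivot, 79 mm above the block's underside; moves with the cover. The lip is 4.5 thick and stands along the cover's centre line, 38 to 56 mm from the pivot, from the cover (70) to 87 mm above the block's underside.
- monitor: Computer monitor, fixed, standing edge-on to the robot between the block and the pliers: a tall obstacle. The screen, 40 mm thick, spans world x 0.445..0.965, y -0.02 (near end) to -0.10 (far end), z 0.135..0.455; its foot plate, 12 mm high, spans x 0.66..0.86, y -0.14..0.09. Origin at the centre of the foot's underside. Go round its near edge or over it.

How it is judged (in metres and radians):
On the way, in this order (a step that is already met when the one before it is completed fails the run):
1. the pliers are locked over centre on the upright block, untouched by the gripper, with the port still covered (value of joint grip_handle above 0.66 rad and contact force between moving_jaw and cell_block above 6 N and contact force between the fingers and pliers below 0.3 N and angle between cell_block's own z axis and vertical below 0.1 rad and value of joint port_cover below 0.5 rad), for 0.3 s.
2. the cover is swivelled aside to its stop while the pliers stay locked on the block (value of joint port_cover above 1.35 rad and value of joint grip_handle above 0.66 rad and contact force between moving_jaw and cell_block above 6 N), for 0.2 s.
3. the release lever is flicked while the handle has not yet sprung open (value of joint release_lever above 0.12 rad and value of joint grip_handle above 0.35 rad).
At the end, for the whole second after the job is handed in: The handle has sprung open (below 0.15 rad), the release lever is back at rest, the cover is at its stop (above 1.35 rad), and the block stands upright and still between the open jaws, its centre within 35 mm of the seat point and the moving jaw's nose off it (value of joint grip_handle below 0.15 rad and value of joint release_lever below 0.1 rad and value of joint port_cover above 1.35 rad and contact force between moving_jaw and cell_block below 0.5 N and horizontal distance between cell_block and seat below 0.035 m and angle between cell_block's own z axis and vertical below 0.1 rad and linear speed of cell_block below 0.02 m/s); the robot touches nothing.
It fails at once if a bystander is pushed more than 30 mm (distance of any of amber_bottle, ferrule_tin, tape_roll, timer, spares_tub from where it was at the start of the episode above 0.03 m).
It also fails if it takes over 72 s, if anything falls off the work surface, if the arm or the gripper's body presses on something with over 40 N, if the wrist force passes 120 N, or if a joint passes its speed limit or range.

## Working session

There is one attempt and no reset: what is moved stays moved. The work goes in short steps, each a Python script; the robot and the scene stay as the last script left them, time stands still between calls to the robot, and variables do not carry over. Pictures are saved under pics/ and viewed, at most 10 in all, crops included, and the job is handed in when it is done.

```bash
ls; mkdir -p pics
cat > h.py <<'E'
import numpy as np, cv2
from station import ctrl
def snap(n,f=None):
    c=ctrl.camera(n)
    if f: cv2.imwrite('pics/'+f,c['pixels'][:,:,::-1])
    return c
def ray(c,u,v):
    K=np.array(c['camera_matrix']);T=np.array(c['camera_from_world']);R=T[:3,:3];t=T[:3,3]
    d=np.linalg.inv(K)@[u,v,1];d=R.T@(d*[1,-1,-1]);return -R.T@t,d
def onz(c,u,v,z):
    o,d=ray(c,u,v);return o+d*(z-o[2])/d[2]
def proj(c,P):
    P=np.atleast_2d(P);T=np.array(c['camera_from_world']);q=P@T[:3,:3].T+T[:3,3];q=q*[1,-1,-1]
    q=q@np.array(c['camera_matrix']).T;return q[:,:2]/q[:,2:]
E
python3 - <<'E'
from h import *
for n in('scene','side'):
    c=snap(n,n+'0.png'); print(n,{k:np.round(v,3).tolist() if k!='pixels' else 0 for k,v in c.items()}, ray(c,320,240)[0].round())
import pickle
print(ctrl.sense())
E
```

```text
pics
scene {'pixels': 0, 'camera_matrix': [[515.906, 0.0, 312.474], [0.0, 515.906, 235.5], [0.0, 0.0, 1.0]], 'camera_from_world': [[0.823, -0.567, 0.005, -440.708], [0.44, 0.644, 0.626, -351.861], [-0.358, -0.513, 0.78, -1171.515], [0.0, 0.0, 0.0, 1.0]]} [  98. -624. 1136.]
side {'pixels': 0, 'camera_matrix': [[460.564, 0.0, 314.636], [0.0, 460.564, 228.785], [0.0, 0.0, 1.0]], 'camera_from_world': [[-0.562, -0.827, 0.006, 358.279], [0.624, -0.419, 0.66, -392.199], [-0.544, 0.374, 0.751, -960.123], [0.0, 0.0, 0.0, 1.0]]} [-76. 491. 978.]
{'time': 0.1, 'joints': array([-1.33161500e+00,  3.00411412e-01,  1.52148802e+00, -2.76986894e-05,
        1.32063591e+00, -6.66487668e-02]), 'joint_velocities': array([ 8.99628238e-05, -1.73048390e-03, -2.90534132e-03,  7.43382515e-04,
       -7.52728161e-04, -1.19089090e-03]), 'joint_efforts': array([ 1.75353922e-03, -5.32645261e+01, -3.53283119e+01,  7.09377229e-02,
        2.34889443e-02, -6.12044687e-05]), 'tool_pos': array([ 165.51712341, -524.30615437,  223.95841046]), 'ee_rot': array([-4.68436400e-04,  9.88330625e-01,  1.52323186e-01, -5.39775205e-05]), 'contact_force': array([ 0.07783344, -0.70140518,  0.18833226]), 'torque': array([-0.01328815, -0.00207705, -0.02609233]), 'grasp_force': 0.0, 'width': 93.94469578925674}
```

View pics/scene0.png

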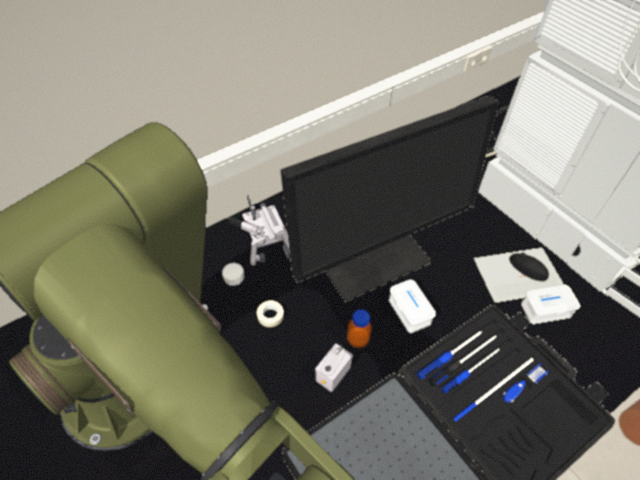

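View pics/side0.png

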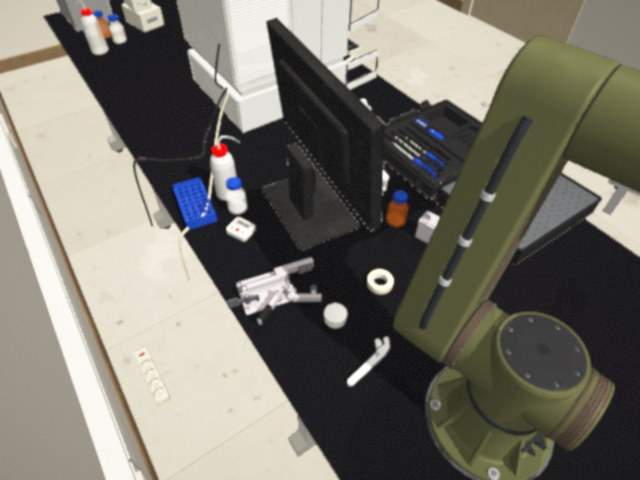

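The scene view shows the block at about (333,367), the bottle at (360,328), the pliers at (262,235), the tin at (233,273) and the tape at (270,313). In the side view the pliers are at about (280,287). I'll make an enlarged mosaic.

Run:
```python
from h import *
s=cv2.imread('pics/scene0.png');d=cv2.imread('pics/side0.png')
def crop(i,x,y,w,h,f): return cv2.resize(i[y:y+h,x:x+w],None,fx=f,fy=f,interpolation=cv2.INTER_CUBIC)
A=crop(d,225,245,100,75,5);B=crop(s,300,335,60,75,5)
C=crop(s,235,190,62,45*62//62+35,4); 
m=np.zeros((600,800,3),np.uint8)
m[:375,:500]=A; m[:375,500:800]=B
C=crop(s,235,192,75,75,3); m[375:600,:225]=C
D=crop(d,410,205,40,40,5); m[380:580,300:500]=D
cv2.imwrite('pics/m1.png',m)
```

```text
(no output)
```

View pics/m1.png

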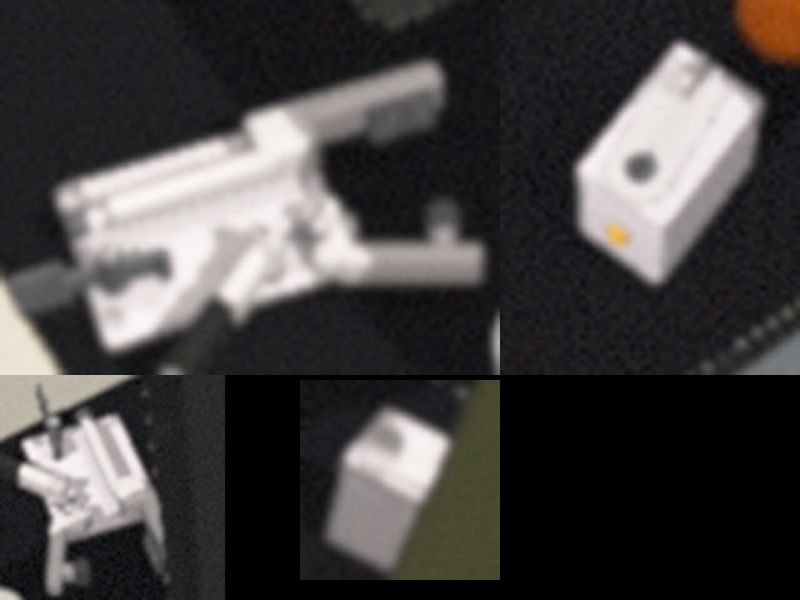

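The crops show the block's top corners, with the dark screw at mosaic (640,165) and the lip near (690,75). They also show the pliers: fixed jaw on top, nose at (440,215), paddle at (20,290), handle running down-left. Next: rough poses.

Run:
```python
from h import *
s=snap('scene');d=snap('side');w=snap('wrist')
f=lambda x,y:(300+(x-500)/5,335+y/5)
for n,p,z in [('cA',(580,165),66),('cB',(658,215),66),('cC',(763,100),66),('cD',(683,42),66),('screw',(640,167),72),('lip',(690,75),80),('botA',(580,225),0),('botB',(658,285),0)]:
    print(n,onz(s,*f(*p),z).round(1))
g=lambda x,y:(225+x/5,245+y/5)
for n,p,z in [('nose',(443,215),25),('armtip',(485,250),28),('fixtip',(440,75),28),('baseHandleMov',(108,350),10),('baseHandleFix',(60,190),20),('paddle',(20,290),35)]:
    print(n,onz(d,*g(*p),z).round(1))
T=np.linalg.inv(w['camera_from_world']);print('wrist cam',T.round(2).tolist(),w['camera_matrix'][0][0], ctrl.sense()['tool_pos'])
for n,u,v,c in [('bottle',360,318,s),('tin',233,270,s),('tape',270,313,s)]: print(n,onz(c,u,v,{'bottle':105,'tin':26,'tape':19}[n]).round(0))
```

```text
cA [ 383.4 -233.4   66. ]
cB [ 398.2 -271.6   66. ]
cC [ 468.9 -254.4   66. ]
cD [ 456.1 -211.    66. ]
screw [ 403.  -251.2   72. ]
lip [ 444.5 -231.2   80. ]
botA [ 384.2 -233.4    0. ]
botB [ 397.2 -276.9    0. ]
nose [453.6 128.3  25. ]
armtip [423.6 123.9  28. ]
fixtip [524.7  82.1  28. ]
baseHandleMov [487.6 299.5  10. ]
baseHandleFix [576.1 277.3  20. ]
paddle [525.4 323.5  35. ]
wrist cam [[0.3, 0.93, 0.23, 230.84], [-0.95, 0.29, 0.07, -504.45], [-0.0, -0.24, 0.97, 383.02], [0.0, 0.0, 0.0, 1.0]] 410.82997144810656 [ 165.55167823 -524.3850226   224.18189455]
bottle [ 524. -205.  105.]
tin [371. 128.  26.]
tape [385. -33.  19.]
```

```bash
cat >> h.py <<'E'
def q(yaw): return np.array([0,np.cos(yaw/2),np.sin(yaw/2),0])
def st():
    s=ctrl.sense();print(round(s['time'],1),s['tool_pos'].round(1),s['contact_force'].round(1),round(s['width'],1),s['joints'].round(2))
E
python3 - <<'E'
from h import *
ctrl.movep([427,-243,230],q(.29)); st()
c=snap('wrist','w1.png')
# bright mask
im=c['pixels'].astype(int); np.savez('w1.npz',**c)
E
```

```text
1.7 [ 426.7 -243.7  230. ] [0.2 0.5 0.2] 94.2 [-0.59  0.16  1.67 -0.    1.3   0.69]
```

View pics/w1.png

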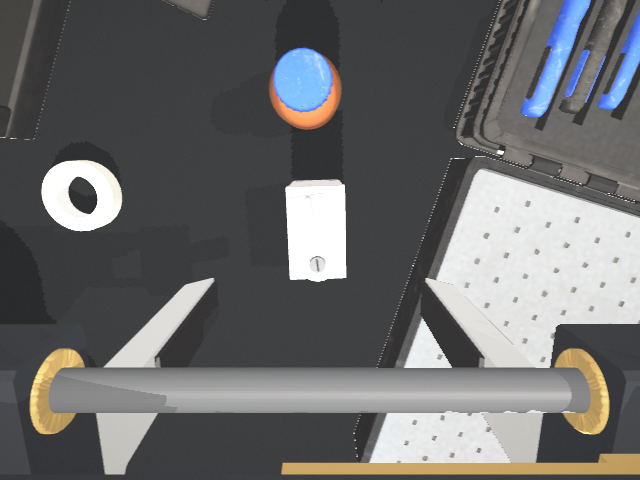

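The wrist view shows the block's top face with near corners at about (290,279) and (346,277) and far corners at about (287,188) and (344,186). The screw is at (317,264) and the lip points up-image. I'll refine the corners.

Run:
```python
from h import *
c=dict(np.load('w1.npz'));im=c['pixels']
g=im.min(2);m=np.zeros_like(g);m[170:290,270:360]=(g[170:290,270:360]>120)*255
ct=max(cv2.findContours(m,0,2)[0],key=cv2.contourArea)
print(cv2.approxPolyDP(ct,4,True)[:,0].tolist(), g[176:200,300].tolist(), g[176:200,335].tolist())
P=[onz(c,u,v,66)[:2] for u,v in [(290,279.5),(346.5,277.5),(344.5,186),(287,188)]]
P=np.array(P);print(P.round(1),P.mean(0).round(1))
for i in range(4):
    e=P[(i+1)%4]-P[i];print(np.hypot(*e).round(1),np.degrees(np.arctan2(e[1],e[0])).round(1))
print('screw',onz(c,317.5,264,72).round(1))
```

```text
[[337, 179], [295, 180], [285, 188], [290, 279], [346, 277], [345, 193]] [50, 49, 49, 51, 137, 197, 224, 227, 228, 223, 224, 255, 255, 255, 255, 255, 255, 255, 255, 251, 241, 255, 255, 255] [49, 51, 51, 137, 203, 224, 226, 225, 227, 219, 255, 255, 255, 255, 255, 255, 255, 255, 255, 255, 255, 255, 255, 255]
[[ 382.6 -231.9]
 [ 397.5 -276.1]
 [ 468.6 -252. ]
 [ 454.3 -209.4]] [ 425.8 -242.4]
46.6 -71.3
75.0 18.7
45.0 108.6
75.2 -162.6
screw [ 403.5 -249.4   72. ]
```

Run:
```python
from h import *
y=.318
ctrl.movep([426,-242.3,120],q(y))
ctrl.move_l([426,-242.3,54],v=120)
ctrl.grasp(); st()
ctrl.move_l([426,-242.3,165],v=200); st()
ctrl.movep([275,-170,200],q(.3)); st()
ctrl.movep([285,150,200],q(.6)); st()
ctrl.movep([484,120,240],q(1.33)); ctrl.wait(.2); st()
c=snap('wrist','w2.png'); np.savez('w2.npz',**c)
```

```text
3.8 [ 426.  -242.2   54. ] [-0.3  1.8  1.3] 46.2 [-0.59  0.39  1.84  0.    0.91  0.66]
4.5 [ 425.4 -241.9  163.6] [-0.8 -0.5 -5. ] 45.9 [-0.59  0.23  1.76 -0.    1.15  0.66]
5.2 [ 275.  -170.   199.6] [ 0.9 -0.6 -5.2] 45.7 [-0.67 -0.21  2.11  0.    1.24  0.6 ]
6.5 [285.4 149.6 199.8] [ 0.3 -0.7 -4.7] 45.7 [ 0.37 -0.21  2.12 -0.    1.24  1.34]
7.6 [483.4 120.2 240.3] [-0.3  0.1 -5.3] 45.8 [0.17 0.17 1.64 0.   1.33 0.41]
```

View pics/w2.png

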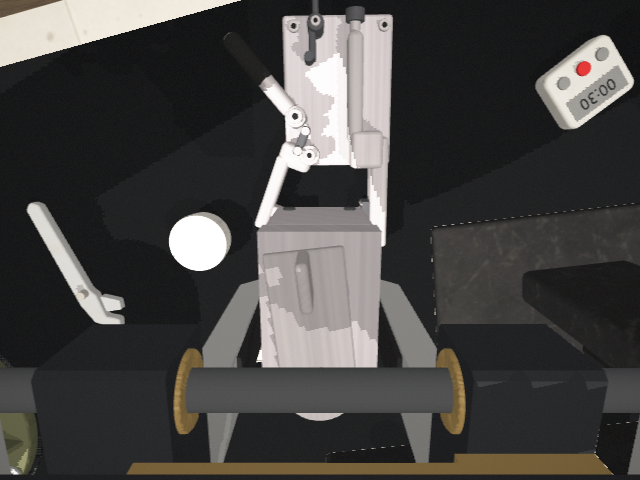

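The wrist view shows the base plate's far corners at about (284,15) and (392,15), its near edge at row ~165, and pins at (295,117), (312,155) and (316,20). The tin is at (200,242), and the held block hides the jaws. I'll fit the pliers frame.

Run:
```python
from h import *
c=dict(np.load('w2.npz'));im=c['pixels'];g=im.min(2)
for r in (40,60,140,150,158): 
    x=np.where(g[r,270:420]>90)[0]+270; print(r,x.min(),x.max())
print(g[8:22,340].tolist(),g[8:22,375].tolist(),g[155:175,335].tolist())
cp=[onz(c,u,v,10)[:2] for u,v in [(283.5,15.5),(392,14.5)]];cp=np.array(cp)
e=cp[0]-cp[1];print(cp.round(1),np.hypot(*e),'y dir',e/np.hypot(*e),'yaw',np.arctan2(e[1],e[0])-np.pi/2)
for n,u,v,z,t in [('jawpin',312,155,38,(0,22)),('hpin',295,117,38,(32,33)),('lpin',316,20,38,(105,15))]:print(n,onz(c,u,v,z).round(1))
def ply(O,y,p): return O+np.array([[np.cos(y),-np.sin(y)],[np.sin(y),np.cos(y)]])@np.array(p)
y=np.arctan2(e[1],e[0])-np.pi/2
O=cp.mean(0)-(ply(0,y,(118,-4)));print('O',O.round(1))
for p in [(0,22,36),(32,33,36),(105,15,36),(-10,44,10),(-10,-52,10),(118,44,10)]:
    w=ply(O,y,p[:2]);print(p,w.round(1),proj(c,[*w,p[2]]).round(1))
print('tin',onz(c,200,241,26).round(1))
s=snap('side');
for n,u,v,z in [('hm',225+108/5,245+350/5,10)]:print(onz(s,u,v,z))
print('seat',ply(O,y,(-60,5)))
```

```text
40 283 392
60 283 391
140 286 389
150 280 389
158 276 388
[22, 21, 21, 17, 19, 20, 26, 161, 166, 173, 197, 197, 196, 209] [20, 24, 24, 23, 24, 19, 85, 175, 192, 204, 203, 204, 205, 203] [252, 252, 251, 251, 252, 252, 252, 251, 249, 244, 67, 36, 34, 34, 33, 33, 32, 36, 30, 33]
[[496.3 299.2]
 [587.  277.8]] 93.12560443580699 y dir [-0.9731768   0.23005851] yaw 1.3386585242491131
jawpin [492.3 180.3  38. ]
hpin [486. 214.  38.]
lpin [521.  281.8  38. ]
O [510.6 174.6]
(0, 22, 36) [489.2 179.7] [[308.7 156.6]]
(32, 33, 36) [485.9 213.3] [[295.2 118.1]]
(105, 15, 36) [520.2 280.2] [[315.5  23. ]]
(-10, 44, 10) [465.5 175. ] [[285.9 167.1]]
(-10, -52, 10) [558.9 152.9] [[389.  166.2]]
(118, 44, 10) [494.9 299.6] [[281.8  15.5]]
tin [371.8 129.1  26. ]
[487.63476248 299.48351222  10.        ]
seat [491.95311639 117.3596544 ]
```

```bash
cat >> h.py <<'E'
O=np.array([510.6,174.6]);Y=1.337
def ply(p,O=O,y=Y): return O+np.array([[np.cos(y),-np.sin(y)],[np.sin(y),np.cos(y)]])@np.array(p[:2],float)
E
python3 - <<'E'
from h import *
s=cv2.imread('pics/side0.png');sc=cv2.imread('pics/scene0.png');d=snap('side');e=snap('scene')
P=[(-59,36,25),(-78,-25,28),(-42,-25,28),(-10,44,10),(118,44,10),(118,-52,10),(-10,-52,10),(143,17.5,42),(32,33,39)]
m=np.zeros((600,800,3),np.uint8)
def ov(c,i,x,y,w,h,f):
    k=cv2.resize(i[y:y+h,x:x+w],None,fx=f,fy=f,interpolation=cv2.INTER_CUBIC)
    for p in P:
        u=proj(c,[*ply(p),p[2]])[0]; cv2.circle(k,tuple(int(a) for a in ((u-[x,y]+.5)*f)),3,(0,0,255),1)
    return k
m[:375,:500]=ov(d,s,225,245,100,75,5); m[375:,500:]=ov(e,sc,232,192,75,56,4)[:225,:300]
k=ov(d,d['pixels'][:,:,::-1],225,235,110,90,4);m[375:,:440]=k[:225]
m[:375,500:]=cv2.resize(ov(e,e['pixels'][:,:,::-1],232,192,75,75,4),(300,300))[:300].repeat(1,0)if 0 else 0
cv2.imwrite('pics/m2.png',m)
E
```

```text
Traceback (most recent call last):
ValueError: could not broadcast input array from shape (224,300,3) into shape (225,300,3)
```

Run:
```python
from h import *
s=cv2.imread('pics/side0.png');sc=cv2.imread('pics/scene0.png');d=snap('side');e=snap('scene')
P=[(-59,36,25),(-78,-25,28),(-42,-25,28),(-10,44,10),(118,44,10),(118,-52,10),(-10,-52,10),(143,17.5,42),(32,33,39)]
m=np.zeros((600,800,3),np.uint8)
def ov(c,i,x,y,w,h,f):
    k=cv2.resize(i[y:y+h,x:x+w],None,fx=f,fy=f,interpolation=cv2.INTER_CUBIC)
    for p in P:
        u=proj(c,[*ply(p),p[2]])[0]; cv2.circle(k,tuple(int(a) for a in ((u-[x,y]+.5)*f)),3,(0,0,255),1)
    return k
m[:375,:500]=ov(d,s,225,245,100,75,5); m[:375,500:]=ov(e,sc,240,190,60,75,5)
cv2.imwrite('pics/m2.png',m)
```

```text
(no output)
```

View pics/m2.png

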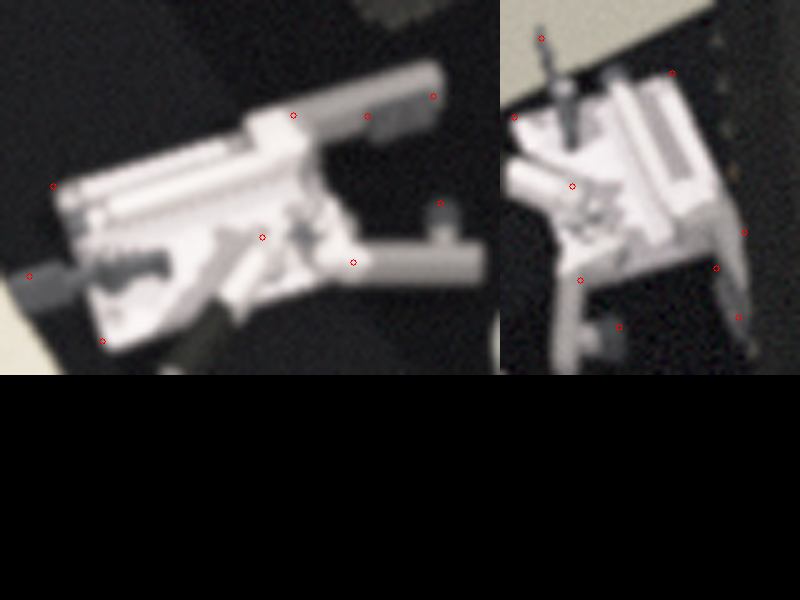

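The overlay sits about 3 mm too far along world +x in both views, e.g. the nose is predicted at (440,203) and seen at (440,215). I'll shift O by −3 mm in x and place the block.

```bash
sed -i 's/510.6,174.6/507.6,174.7/' h.py
python3 - <<'E'
from h import *
x,y=ply((-60,5));print(x,y)
ctrl.movep([x,y,140],q(Y));st()
ctrl.move_l([x,y,70],v=150)
print(ctrl.move_l([x,y,52],v=30,f_stop=6));st()
ctrl.ungrasp();st()
ctrl.move_l([x,y,160],v=250)
ctrl.movep([x-10,y-20,330],q(Y));st()
c=snap('wrist','w3.png');np.savez('w3.npz',**c)
E
```

```text
488.83569682191916 117.49072692088227
8.4 [489.3 117.6 141.1] [ 0.   0.5 -5.1] 45.6 [0.16 0.28 1.75 0.   1.11 0.4 ]
True
9.5 [488.7 117.5  53.8] [-0.7 -0.1  3.5] 45.8 [0.16 0.41 1.81 0.   0.92 0.4 ]
10.4 [488.  117.4  53.2] [ 0.7 -1.3 -0.9] 93.9 [0.16 0.41 1.81 0.   0.92 0.4 ]
11.7 [478.6  97.5 327.7] [-0.3 -0.  -0.8] 94.0 [0.13 0.1  1.52 0.   1.52 0.36]
```

View pics/w3.png

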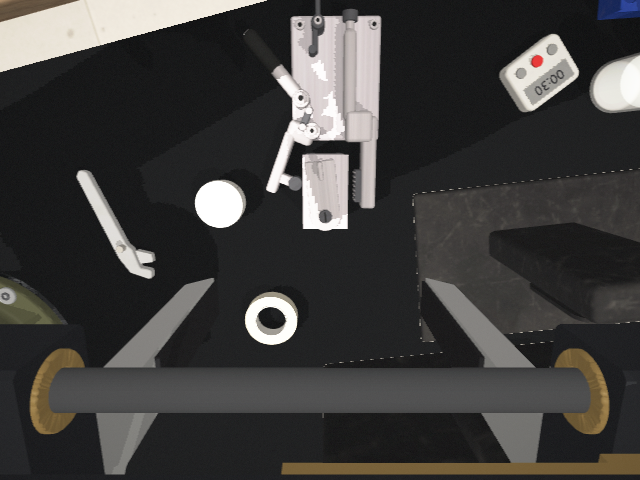

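The wrist view shows the block standing between the nose (295,183) and the fixed jaw teeth (355,185), and its cover is still closed. The dark handle end is near (262,50). Now I'll push the handle shut.

Run:
```python
from h import *
def P(th,g,z=40):
    a=.7-th;e=np.array([np.cos(a),np.sin(a)]);n=np.array([-np.sin(a),np.cos(a)])
    return [*ply(np.array([32,33])+66*e+(7+g)*n),z],q(Y+a)
ctrl.grasp()
p,r=P(0,32,150);ctrl.movep(p,r)
p,r=P(0,32);ctrl.move_l(p,v=150);st()
p,r=P(0,16);ctrl.move_l(p,v=100,f_stop=15)
for th in (.14,.28,.42,.54,.64):
    p,r=P(th,12.5);k=ctrl.move_l(p,r,v=80,f_stop=30);st()
    if k:print('stop');break
else:
    p,r=P(.7,8);print(ctrl.move_l(p,r,v=30,f_stop=18));st()
c=snap('side','s1.png')
p,r=P(.7,40);ctrl.move_l(p,v=150);ctrl.move_l([*p[:2],140],v=200);st()
c=snap('side');cv2.imwrite('pics/s2.png',cv2.resize(c['pixels'][235:335,215:345,::-1],None,fx=6,fy=6,interpolation=2))
```

```text
15.0 [419.  255.   40.9] [-0.4  0.6 -0.3] 0.6 [0.47 0.41 1.85 0.   0.88 0.01]
15.7 [442.9 269.6  40. ] [-1.6  0.6  0.3] 0.0 [0.48 0.47 1.77 0.   0.91 0.15]
15.9 [451.2 274.6  40. ] [-1.5  1.3  0. ] 0.7 [ 0.48  0.48  1.74 -0.    0.92  0.29]
16.2 [459.7 278.4  39.9] [-4.9  1.6  1. ] 0.3 [0.48 0.5  1.72 0.   0.93 0.42]
16.5 [467.9 280.6  39.9] [-3.4  3.1  0. ] 0.4 [0.47 0.51 1.69 0.   0.93 0.54]
16.8 [475.2 281.6  40.1] [-1.5  0.4  0.6] 0.2 [ 0.47  0.53  1.67 -0.    0.94  0.64]
True
17.1 [481.5 281.3  39.6] [-3.1  1.4  2. ] 0.4 [0.46 0.54 1.65 0.   0.95 0.69]
18.1 [452.4 288.2 139. ] [-0.7  0.3 -0.5] 0.4 [0.5  0.36 1.65 0.   1.14 0.73]
```

View pics/s2.png

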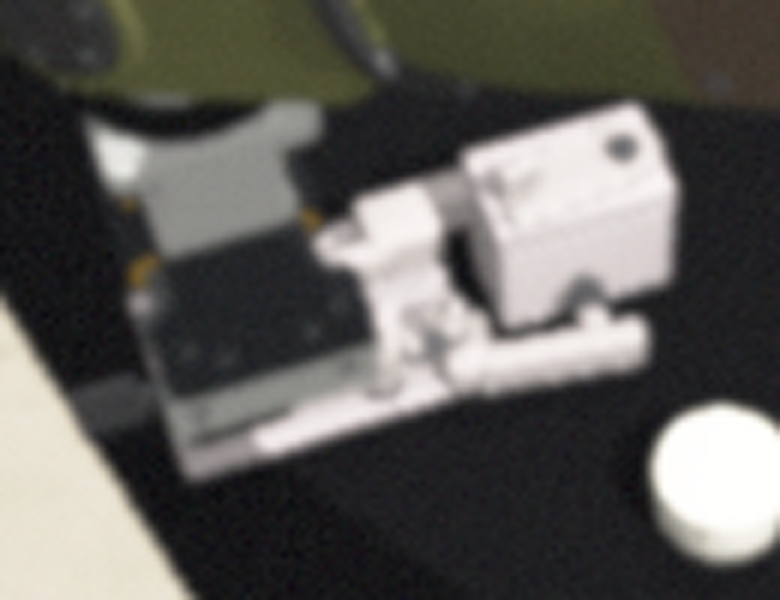

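The side view shows the nose at (585,295) pressing the block and the handle's white shank lying along the base edge, but the gripper hides the grip. I'll check from the wrist camera above the block.

Run:
```python
from h import *
p=ply((-90,0));ctrl.movep([*p,270],q(Y));st()
c=snap('wrist','w4.png');np.savez('w4.npz',**c)
```

```text
19.1 [486.5  87.8 268.9] [ 0.3 -0.9 -0. ] 0.3 [0.1  0.14 1.61 0.   1.39 0.34]
```

View pics/w4.png

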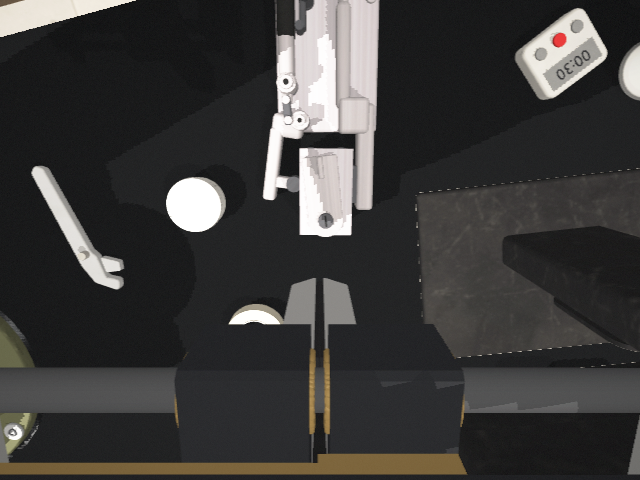

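The wrist view shows the handle straight along the pliers with the nose (292,184) on the block, so it is locked. The screw is at (326,220) and the lip lies up-image on the cover. I'll check the screw position and sweep the lip.

```bash
cat > cov.py <<'E'
from h import *
c=dict(np.load('w4.npz'))
R=np.array([[np.cos(Y),-np.sin(Y)],[np.sin(Y),np.cos(Y)]])
f=lambda u,v,z:(R.T@(onz(c,u,v,z)[:2]-O)).round(1)
S=f(326,220,72);print('screw pliers',S,'near corners',f(300,235,66),f(352,235,66),'far',f(300,149,66),f(353,149,66),'nose',f(293,184,25))
E
python3 cov.py
```

```text
screw pliers [-84.6  -5.7] near corners [-99.4  17.6] [-99.4 -29.2] far [-24.   16.8] [-24.  -28.6] nose [-57.5  25.9]
```

Run:
```python
from h import *
S=np.array([-85,-4.5])
def P(ph,g,z=94,r=47):
    e=np.array([np.cos(ph),np.sin(ph)]);n=np.array([-e[1],e[0]])
    return [*ply(S+r*e-g*n),z],q(Y+ph)
p,r=P(0,26,150);ctrl.movep(p,r)
p,r=P(0,26);ctrl.move_l(p,v=150,f_stop=8);st()
for ph in (.25,.5,.75,1.0,1.2,1.35,1.45):
    p,r=P(ph,14.5);k=ctrl.move_l(p,r,v=80,f_stop=9);st()
    if k:print('stop',ph)
for ph,g in((1.52,14.5),(1.57,14),(1.57,11),(1.57,9)):
    p,r=P(ph,g);k=ctrl.move_l(p,r,v=25,f_stop=5);st()
    if k:print('stop',ph);break
np.save('lastp.npy',p)
p,r=P(1.57,30);ctrl.move_l(p,v=100);ctrl.move_l([*p[:2],150],v=200)
p=ply((-95,0));ctrl.movep([*p,270],q(Y));st()
c=snap('wrist');np.savez('w5.npz',**c)
cv2.imwrite('pics/w5.png',cv2.resize(c['pixels'][0:270,170:530,::-1],None,fx=2.2,fy=2.2,interpolation=2))
```

```text
20.3 [529.1 130.6  95.6] [ 0.  -0.3  1.5] 0.4 [ 0.17  0.43  1.67 -0.    1.04  0.41]
20.8 [506.7 138.3  95.3] [ 0.5 -0.9  0.2] 0.5 [0.2  0.39 1.72 0.   1.03 0.18]
21.1 [494.4 140.1  94.4] [0.1 0.2 0.2] 0.6 [ 0.2   0.37  1.76  0.    1.02 -0.06]
21.6 [482.1 138.9  94.1] [ 0.7  0.7 -0.2] 0.3 [ 0.21  0.35  1.79  0.    1.01 -0.3 ]
21.9 [470.5 134.9  94.1] [ 0.1  0.6 -0.4] 0.3 [ 0.2   0.32  1.82  0.    1.   -0.56]
22.3 [462.1 129.7  94.1] [-0.2 -0.4 -0.5] 0.3 [ 0.2   0.3   1.85 -0.    0.99 -0.76]
22.6 [456.7 124.7  94. ] [-0.3 -0.2  0.4] 0.3 [ 0.19  0.29  1.87 -0.    0.98 -0.92]
22.9 [453.5 121.   94. ] [-1.3 -0.1  0. ] 0.5 [ 0.18  0.28  1.88 -0.    0.98 -1.03]
23.1 [451.4 118.2  94. ] [-0.5 -0.2 -0.8] 0.5 [ 0.18  0.28  1.88 -0.    0.98 -1.1 ]
23.4 [450.  115.7  94. ] [-0.   2.5  0.5] 0.6 [ 0.17  0.27  1.89  0.    0.98 -1.16]
23.6 [449.4 113.2  94.2] [1.  2.  2.6] 0.3 [ 0.17  0.27  1.89  0.    0.98 -1.17]
stop 1.57
25.7 [485.4  82.3 269.2] [0.3 0.5 0. ] 0.6 [0.09 0.14 1.61 0.   1.39 0.33]
```

View pics/w5.png

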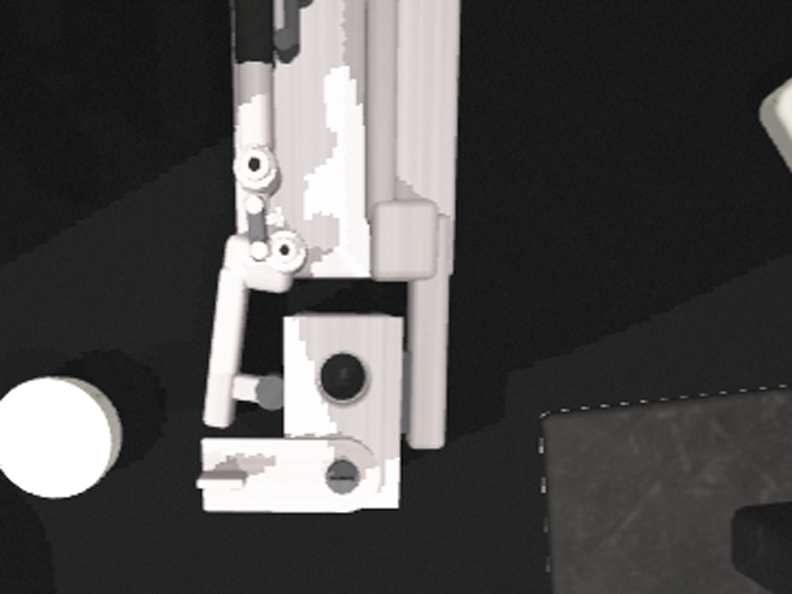

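The picture shows the cover at 90° to the block's left, the port open at (343,377), and the pliers still locked. Now I'll flick the release lever.

Run:
```python
from h import *
a=Y+.4
p=ply((146,50));ctrl.movep([*p,170],q(a));st()
print(ctrl.move_l([*p,43],v=130,f_stop=10));st()
# find the paddle, then push
for y in np.arange(34,2,-4):
    k=ctrl.move_l([*ply((146,y)),43],v=60,f_stop=25);s=ctrl.sense();print(y,s['contact_force'].round(1),k)
    if k:break
    if y<=14:break
ctrl.move_l([*ply((146,55)),43],v=150);ctrl.move_l([*ply((146,55)),170],v=200);st()
p=ply((-95,0));ctrl.movep([*p,270],q(Y));st()
c=snap('wrist');np.savez('w6.npz',**c)
R=np.array([[np.cos(Y),-np.sin(Y)],[np.sin(Y),np.cos(Y)]])
o=dict(np.load('w5.npz'));df=np.abs(c['pixels'].astype(int)-o['pixels']).max(2)
g=c['pixels'].min(2)
# dark grip: straight-handle region from before, compare
print('handle region diff',[(r,np.where(df[r,200:300]>60)[0].tolist()[::6]) for r in (10,30,50)])
print('nose row',g[178,255:305].tolist())
x=np.where(g[165,280:370]>100)[0]+280;print('block cols',x.min(),x.max())
```

```text
26.8 [493.3 327.5 170.7] [-0.1 -0.3 -0.7] 0.8 [ 0.52  0.44  1.46 -0.    1.24  0.36]
False
27.9 [493.2 328.5  43.9] [-0.1 -1.1  0.1] 0.3 [0.53 0.59 1.55 0.   1.   0.36]
34 [-0.4 -0.4  0.9] False
30 [-1.8  0.3  0.8] False
26 [-0.9  0.7  0.8] False
22 [-0.9  0.  -0.4] False
18 [-1.7  0.7 -0.7] False
14 [-1.4  0.3  0.9] False
30.8 [487.8 329.1 168.7] [ 0.3 -0.8 -0.2] 0.2 [ 0.53  0.43  1.47 -0.    1.24  0.37]
31.8 [485.6  83.  269.2] [ 0.8  0.1 -0.5] 0.3 [0.09 0.14 1.61 0.   1.39 0.33]
handle region diff [(10, [76, 82, 88, 94]), (30, [78]), (50, [54, 60, 66, 72])]
nose row [237, 237, 234, 222, 194, 157, 120, 93, 38, 23, 18, 24, 21, 24, 24, 42, 129, 193, 179, 124, 127, 125, 125, 125, 124, 126, 122, 119, 118, 115, 117, 117, 105, 69, 35, 31, 31, 32, 29, 31, 32, 32, 33, 31, 208, 253, 253, 253, 254, 253]
block cols 299 369
```

The nose has come off the block, with a dark gap at columns 288–299. I'll check the handle, lever and cover numerically against earlier frames.

Run:
```python
from h import *
a=dict(np.load('w5.npz'))['pixels'].astype(int);b=dict(np.load('w6.npz'))['pixels'].astype(int)
df=np.abs(a-b).max(2)
print('cover diff frac',(df[198:235,255:355]>60).mean(),'block',(df[140:198,300:352]>60).mean())
c=snap('side');s=cv2.imread('pics/side0.png')[:,:,::-1].astype(int)
d2=np.abs(c['pixels'].astype(int)-s).max(2)
def near(p):
    u,v=proj(c,[*ply(p),p[2]])[0].round().astype(int);return (u,v),(d2[v-4:v+5,u-4:u+5]>50).mean().round(2)
for n,p in dict(handleOpen=(82,75,30),handleEndOpen=(95,85,30),handleShut=(90,33,35),paddle=(143,15,40),base=(60,-30,10),blockTop=(-60,0,66)).items():print(n,near(p))
```

```text
cover diff frac 0.11081081081081082 block 0.04045092838196287
handleOpen ((np.int64(263), np.int64(315)), np.float64(0.0))
handleEndOpen ((np.int64(259), np.int64(321)), np.float64(0.0))
handleShut ((np.int64(255), np.int64(301)), np.float64(0.63))
paddle ((np.int64(231), np.int64(300)), np.float64(0.0))
base ((np.int64(260), np.int64(283)), np.float64(0.95))
blockTop ((np.int64(309), np.int64(265)), np.float64(0.67))
```

Run:
```python
from h import *
for f in('w5','w6'):
    c=dict(np.load(f+'.npz'));g=c['pixels'].min(2)
    print(f)
    for u in (265,275,285,295):
        y=np.where(g[170:250,u]>90)[0]+170;y=y[y>192];print(u,y.min(),y.max(),end=' | ')
    y=np.where(g[:130,262]>90)[0];print('col262',y[:1],y[-1:],'row60 white',(np.where(g[60,230:330]>110)[0]+230)[[0,-1]],
     'shut grip px (280,10):',g[5:20,280].mean().round(), 'block left col @170',np.where(g[170,292:340]>90)[0][0]+292, 'screw-free near row', (np.where(g[200:260,345]>90)[0]+200).max())
```

```text
w5
265 193 232 | 275 199 232 | 285 199 232 | 295 199 232 | col262 [] [] row60 white [276 329] shut grip px (280,10): 36.0 block left col @170 299 screw-free near row 230
w6
265 197 230 | 275 197 230 | 285 198 230 | 295 198 230 | col262 [36] [61] row60 white [263 329] shut grip px (280,10): 217.0 block left col @170 299 screw-free near row 229
```

```bash
python3 -c "
from h import *
print(ctrl.hand_in());st()"
```

```text
the job is handed in; nothing more can be done
None
the job is handed in; nothing more can be done
```

I handed the job in at about 32 s; no verdict came back. The last camera checks showed the block standing between the jaws with the cover at its stop, the nose off it and the handle open; lever return was checked only by an unchanged side-camera patch at its rest spot.

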